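# Show a cheese to the rind camera

## Robot

A 6-joint arm with a two-finger parallel gripper is mounted at the origin on the work surface. World frame = base frame: x ahead of the robot, y to its left, z up, the work surface at z = 0. Lengths are in m, angles in rad, forces in N, time in s.
With the tool pointing down it reaches from about 0.325 to 0.875 m from the base axis. Payload 4.4 kg.
Tool frame: the origin (TCP) lies midway between the tips of the shut fingers; the grasp point (between the pads) lies 19 mm behind it; z points along the fingers, y is the line along which they close (so a half turn about z gives the same grasp; the last joint's range is limited). The gripper opens to 85 mm and grips with 20 to 120 N. Pads are 22 mm wide; open, the fingers measure 114 mm over their backs; the gripper's body (76 mm by 85 mm) begins 54 mm behind the grasp point. The pads swing forward as they close: fully open they stand 13 mm farther back than shut.
Start: joints at [-0.15, 0.207, 1.542, -0, 1.393, -0.15], TCP at [0.575, -0, 0.231] pointing down, gripper open.
Joint ranges: [-2.73, 2.73], [-0.86, 2.22], [0.23, 2.46], [-1.11, 4.25], [0.08, 2.63], [-2.82, 2.82]. Speed limits (rad/s): [2.79, 2.79, 3.14, 3.14, 3.14, 3.14].

## Interface

Orientations are given as a unit quaternion [x, y, z, w].
In Python, from plant import arm, viewer gives the robot as it stands.
- The arm moves only by the shell command python3 -m creep 'ROWS' [OPENING]. ROWS is a JSON object of lists of equal length, an entry for each row: "xyz": the shift along the tool's x, y, z in m, a list of three; "spin": the turn about the tool's z in rad. In form: {"xyz": [[dx, dy, dz], ...], "spin": [spin, ...]}. A call has exactly 8 rows; each row shifts and turns the commanded pose from where the row before left it, along the tool's axes as they then stand; what a row does not reach is not made up. A row lasts 1/12 s, in which the tool goes at most 41.7 mm and 7.16 degrees, less where a joint would pass 70% of its speed; a pose out of reach is approached as far as the arm can. A call is refused whole if a number of a shift passes 0.0417 or a number of a turn 0.125, either way. A call with a gripper value outside its range is refused whole. OPENING is the finger opening in m, from 0 to 0.0854, set as the call begins (- or left out, the last holds). The fingers move at their own pace and stop on an object; the grip force is fixed at half the most. Time passes only in rows, so rows that do not move let the fingers close, or fill a call up. It gives the time, the measured TCP pose, the force, the opening and the grip force at its end, in the units of the state.
- arm.sense(): the state, without advancing time (a new reading comes with each control period).
- viewer.capture(name): name is "scene" or "side" or "wrist"; returns a dict with "img" (384x512x3 uint8, red, green, blue), "range_z" (384x512 float32, m along the optical axis (not along the pixel's ray), 0 where there is no reading), "camera_matrix" (3x3 intrinsics, pixels), "rvec" (rotation vector, rad) and "tvec" (3), from world to camera coordinates, as OpenCV has them. Camera axes: x right, y down, z forward; pixel columns grow to the right and rows downward; lengths in m; the calibration is good to about 2 mm. A picture is of the moment at which its call begins.
- arm.sign_off(): hands the job in; it is judged then, once.
Trained networks look in the newest picture that a camera, given by its name, has taken for a name from the list of things; names that differ only in an ending like _2 or _b are one class to them, and where a whole thing is asked for, a point or a joint stands for the part that bears it (a point fixed in the world has none). Each returns a list of dicts, best first, with "confidence" (0 to 1); they miss things now and then, are a little off and sometimes report something else, mostly with a low value. They report only what shows in the picture. A call takes as long as a camera call.
- viewer.silhouettes(camera, thing): "pixels" (384x512 bool, what is visible of it) and "centre" ([row, column] in pixels, amid what is visible of it).
- viewer.place_of(camera, thing): "centre" ([row, column] in pixels: a listed point, or the origin of a listed thing).
The state is a dict: "time_s": time; "qpos": joint angles; "qd": joint speeds; "joint_torque": joint torques, N m; "position": TCP position; "tcp_rot": TCP orientation; "wrist_force": force on the tool from outside, world axes, zero at the start; "ft_torque": the same for the moment, N m; "finger_gap": opening from 0.0 (shut) to 1.0 (fully open); "grasp_force": force on a finger pad.
Only numpy, scipy, OpenCV 4.12 (cv2) and the standard library are available. Lean on these libraries where they do the work, as an engineer would, in place of code of your own. Each camera call takes 0.05 s, during which the arm holds its last target. There are 200 camera calls.

## Task

Take the blue dust cover off the tilted inspection camera by its white handle and set it down flat, handle up, in the middle of the round cork mat. Then pick the orange-rinded cheese off the ageing board and hold it still in the air in front of the camera, its underside facing the window, centred on it and square to it (so the cheese is tilted as the window is), with 10 cm between window and underside. Finish while still holding it there: do not put it down or let go; leave the two pale cheeses and the brush where they are.

Things in the scene. Friction and masses are not known exactly. Their poses are not given: they have to be found in the camera images.
- window (a point): centre of the round window (dark lens in white ring, 76 mm) on the top face of the camera head, a 88 x 88 x 40 mm block on a fixed 130 x 130 x 40 mm aluminium base. z points out of the window, 25 degrees off vertical, leaning to the robot's side; x up the slope, away from the robot; y level; x, y along the block's edges. 101 mm above the table. Place, yaw vary; covered at first.
- cover: loose blue dust cover, 120 g: plate 104 x 104 mm, 10 mm skirt round the head (3 mm play; lifts off along window z), white bar handle on top. Origin: centre of the skirt's lower edge, z to the handle side. Plate z = 10 to 16 mm, handle z = 16 to 50 mm, 60 mm long along x, 14 mm thick along y. At first on the head, axes parallel to the window's.
- cover_handle (a point): grip point in the cover's bar handle, on the cover's z axis 40 mm above its origin (24 mm above the plate); axes as the cover's
- mat: round cork mat fixed on the table, 170 mm across, 4 mm thick; origin at the centre of its underside, on the table
- board: wooden ageing board fixed on the table, 300 mm along its x, 120 mm along its y, top 22 mm above its origin (centre of underside, on the table). The three cheeses stand on it in a row along its x, about 95 mm apart, near its middle line. Board on one side of the camera unit, mat on the other; sides vary.
- orange_cheese: the orange-rinded cheese, an upright rigid disc 60 mm across and 36 mm high, about 110 g; origin at the centre of its underside, z is its axis, towards its top. Which of the three places it has varies.
- pale_cheese_a: pale cheese of the same size, origin at the centre of its underside; leave alone
- pale_cheese_b: other pale cheese, same size and origin; leave alone
- brush: wooden rind brush lying bristles down on the table between robot and camera, 100 mm along its x, 42 mm wide, 34 mm high; origin at the centre of its underside; leave alone

How it is judged:
On the way, in this order (a step that is already met when the one before it is completed fails the run):
1. the dust cover lies flat, handle up, on the middle of the cork mat, let go (horizontal distance between cover and mat below 0.035 m and angle between cover's own z axis and vertical below 0.12 rad and height (world z) of cover between -0.005 and 0.014 m and contact force between the fingers and cover below 0.1 N and linear speed of cover below 0.02 m/s), for 0.2 s.
2. the orange cheese is lifted in the gripper clear of the board (height (world z) of orange_cheese above 0.06 m and contact force between the fingers and orange_cheese above 2 N and contact force between orange_cheese and board below 0.1 N), for 0.2 s.
At the end, for the whole second after the job is handed in: Cover flat (0.12 rad), handle up, let go, within 35 mm of the mat's centre. Orange cheese held still by the fingers alone, underside to the window, its centre within 18 mm of the window's axis in x and y and 80 to 120 mm out, its axis within 0.17 rad of the window's z (all of step 1 and x of orange_cheese in the frame of window between -0.018 and 0.018 m and y of orange_cheese in the frame of window between -0.018 and 0.018 m and z of orange_cheese in the frame of window between 0.08 and 0.12 m and angle between the z axis of orange_cheese and the z axis of window, either way round below 0.17 rad and angle between orange_cheese's own z axis and vertical below 0.8 rad and contact force between the fingers and orange_cheese above 2 N and contact force between orange_cheese and cover below 0.1 N and linear speed of orange_cheese below 0.02 m/s and angular speed of orange_cheese below 0.2 rad/s); the arm keeps its last pose, push and grip.
It fails at once if a pale cheese or the brush is moved more than 20 mm (distance of any of pale_cheese_a, pale_cheese_b, brush from where it was at the start of the episode above 0.02 m).
It also fails if it takes over 69 s, if anything falls off the work surface, if the arm or the gripper's body presses on something with over 40 N, if the wrist force passes 120 N, or if a joint passes its speed limit or range.

## Working session

There is one attempt and no reset: what is moved stays moved. The work goes in short steps, Python scripts to look and compute and a shell command to move; the robot and the scene stay as the last step left them, time stands still between calls to the robot, and variables do not carry over. Pictures are saved under pics/ and viewed, at most 10 in all, crops included, and the job is handed in when it is done.

```bash
mkdir -p pics
cat > h.py <<'E'
import numpy as np,cv2
from plant import arm,viewer
def cap(n):
    c=viewer.capture(n); c['R']=cv2.Rodrigues(np.array(c['rvec'],float))[0]; c['t']=np.array(c['tvec'],float).ravel(); c['K']=np.array(c['camera_matrix']); return c
def ray(c,rc):
    d=c['R'].T@np.linalg.inv(c['K'])@np.array([rc[1],rc[0],1.]); return -c['R'].T@c['t'],d/np.linalg.norm(d)
def tri(*L):
    A=np.zeros((3,3));b=np.zeros(3)
    for c,rc in L:
        o,d=ray(c,rc);P=np.eye(3)-np.outer(d,d);A+=P;b+=P@o
    p=np.linalg.solve(A,b)
    return p,[round(1000*np.linalg.norm((np.eye(3)-np.outer(d,d))@(p-o)),1) for o,d in [ray(*l) for l in L]]
def atz(c,rc,z):
    o,d=ray(c,rc);return o+d*(z-o[2])/d[2]
def cloud(c,mask=None):
    z=c['range_z'];v,u=np.nonzero((z>0)&(mask if mask is not None else True));zz=z[v,u]
    P=np.c_[(u-c['K'][0,2])*zz/c['K'][0,0],(v-c['K'][1,2])*zz/c['K'][1,1],zz]
    return (P-c['t'])@c['R']
def proj(c,p):
    q=c['K']@(c['R']@np.array(p)+c['t']);return q[:2][::-1]/q[2]
E
cat > a.py <<'E'
from h import *
np.set_printoptions(precision=3,suppress=True)
C={n:cap(n) for n in('scene','side','wrist')}
cv2.imwrite('pics/a.png',cv2.resize(cv2.cvtColor(np.hstack([C['scene']['img'],C['side']['img']]),cv2.COLOR_RGB2BGR),(800,300)))
for th in ('cover','cover_handle','mat','board','orange_cheese','pale_cheese','brush'):
    obs={}
    for n in C:
        try: r=viewer.place_of(n,th)
        except Exception as e: print(th,e); break
        if r: obs[n]=r[0]; print(th,n,[(np.round(x['centre']),round(x['confidence'],2)) for x in r[:3]])
    if len(obs)>1: print('  TRI',*tri(*[(C[n],o['centre']) for n,o in obs.items()]))
    for n in C:
        r=viewer.silhouettes(n,th)
        if r and r[0]['confidence']>.4:
            P=cloud(C[n],np.array(r[0]['pixels'],bool)); 
            if len(P)>20: print('  sil',n,round(r[0]['confidence'],2),len(P),'med',np.median(P,0),'5-95',np.percentile(P,5,0),np.percentile(P,95,0))
E
python3 a.py; python3 -c "
from plant import arm;print(arm.sense())"
```

```text
cover scene [(array([221., 248.]), 0.94)]
cover side [(array([187., 229.]), 0.56), (array([315., 234.]), 0.49)]
cover wrist [(array([199., 271.]), 0.67), (array([346., 294.]), 0.34)]
  TRI [ 0.586 -0.01   0.103] [np.float64(0.9), np.float64(1.7), np.float64(1.7)]
  sil scene 0.73 1856 med [ 0.601 -0.015  0.119] 5-95 [ 0.545 -0.063  0.091] [0.632 0.029 0.139]
  sil side 0.89 1288 med [ 0.582 -0.01   0.114] 5-95 [ 0.538 -0.065  0.086] [0.627 0.034 0.138]
  sil wrist 0.97 11281 med [ 0.588 -0.009  0.115] 5-95 [ 0.541 -0.062  0.087] [0.627 0.033 0.138]
cover_handle scene [(array([209., 241.]), 0.96)]
cover_handle side [(array([176., 234.]), 0.76)]
cover_handle wrist [(array([216., 252.]), 0.86)]
  TRI [ 0.573 -0.024  0.126] [np.float64(3.0), np.float64(5.1), np.float64(4.6)]
  sil scene 0.87 1864 med [ 0.6   -0.014  0.118] 5-95 [ 0.544 -0.062  0.09 ] [0.632 0.029 0.139]
  sil side 0.91 1258 med [ 0.583 -0.01   0.115] 5-95 [ 0.539 -0.064  0.087] [0.628 0.034 0.139]
  sil wrist 0.84 11279 med [ 0.588 -0.009  0.115] 5-95 [ 0.541 -0.062  0.087] [0.627 0.033 0.138]
mat scene [(array([244., 40
[... 2583 characters left out ...]
[-1.50450396e-01,  2.06577608e-01,  1.54148186e+00,  1.59862144e-05,
        1.39349987e+00, -1.50496404e-01]), 'qd': array([-3.36415585e-05, -5.93459521e-04,  2.06991695e-03,  9.66322026e-04,
        1.68385100e-03,  4.85468736e-05]), 'joint_torque': array([ 4.38868585e-05, -3.83039117e+01, -2.91961688e+01, -7.82228085e-05,
        9.03203108e-04,  1.94569587e-06]), 'position': array([5.75012846e-01, 2.02891851e-05, 2.31303020e-01]), 'tcp_rot': array([7.07091511e-01, 7.07122051e-01, 1.62153375e-05, 8.74600082e-06]), 'wrist_force': array([ 0.47950899, -0.0865726 ,  0.80341203]), 'ft_torque': array([ 0.02916325,  0.01035815, -0.00123171]), 'grasp_force': 0.0, 'finger_gap': 0.9966787793085797}
```

View pics/a.png

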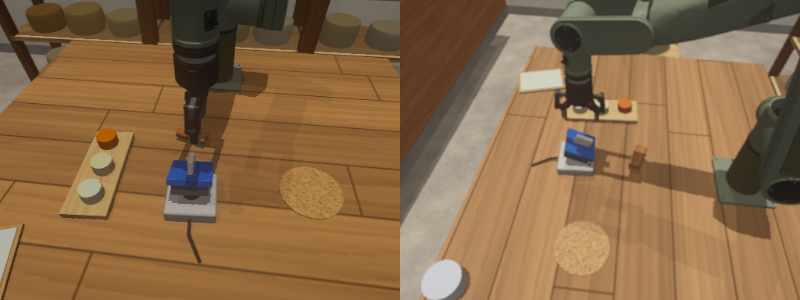

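```bash
cat > b.py <<'E'
from h import *
np.set_printoptions(precision=4,suppress=True)
for n in ('wrist','scene','side'):
    c=cap(n); r=viewer.silhouettes(n,'cover')
    m=cv2.erode(np.array(r[0]['pixels'],np.uint8),np.ones((3,3)))>0
    P=cloud(c,m)
    rng=np.random.default_rng(0);best=0
    for _ in range(500):
        q=P[rng.choice(len(P),3)];k=np.cross(q[1]-q[0],q[2]-q[0])
        if np.linalg.norm(k)<1e-9: continue
        k/=np.linalg.norm(k);k*=np.sign(k[2])
        if k[2]<.8: continue
        s=(abs((P-q[0])@k)<.002).sum()
        if s>best:best=s;B=(q[0],k)
    I=P[abs((P-B[0])@B[1])<.003];c0=I.mean(0);k=np.linalg.svd(I-c0)[2][2];k*=np.sign(k[2])
    x0=np.cross([0,1,0],k);x0/=np.linalg.norm(x0);y0=np.cross(k,x0)
    uv=np.c_[(I-c0)@x0,(I-c0)@y0].astype(np.float32)
    rect=cv2.minAreaRect(uv)
    h=(P-c0)@k; H=P[(h>.012)&(h<.04)]; T=P[(h>.031)&(h<.038)]
    hr=cv2.minAreaRect(np.c_[(T-c0)@x0,(T-c0)@y0].astype(np.float32)) if len(T)>9 else None
    rc=c0+rect[0][0]*x0+rect[0][1]*y0
    print(n,len(I),best,'n',k,'tilt',np.degrees(np.arccos(k[2])),'az',np.degrees(np.arctan2(k[1],k[0])),'rect',rect,'plate centre',rc)
    if hr: hc=c0+hr[0][0]*x0+hr[0][1]*y0+.034*k; print('  handle',len(T),hr,hc,'->grip',hc-.010*k,'origin',hc-.05*k)
    for th in('mat','board','orange_cheese'):
        r=viewer.silhouettes(n,th)
        if r and r[0]['confidence']>.4:
            P=cloud(c,np.array(r[0]['pixels'],bool));zt=np.percentile(P[:,2],70);Q=P[abs(P[:,2]-zt)<.004]
            print('  ',th,'topz',np.median(Q[:,2]),cv2.minAreaRect(Q[:,:2].astype(np.float32)),cv2.minEnclosingCircle(Q[:,:2].astype(np.float32)))
E
python3 b.py
```

```text
wrist 8506 8421 n [-0.4213 -0.0284  0.9065] tilt 24.980029089016334 az -176.14289773471384 rect ((-0.007119014859199524, -0.006697844713926315), (0.103166863322258, 0.10296452790498734), 3.4174654483795166) plate centre [ 0.5812 -0.0163  0.1059]
  handle 921 ((-0.00683237612247467, -0.00693060178309679), (0.05883019417524338, 0.013859214261174202), 3.9544906616210938) [ 0.5672 -0.0175  0.1369] ->grip [ 0.5714 -0.0173  0.1278] origin [ 0.5882 -0.0161  0.0916]
   mat topz 0.12203531440068027 ((0.5860944986343384, -0.016308791935443878), (0.09132285416126251, 0.10357112437486649), 3.749610185623169) ((0.6003329157829285, -0.015873195603489876), 0.06011514738202095)
   board topz 0.02065018878581998 ((0.5576956868171692, -0.27453285455703735), (0.2584531605243683, 0.10367779433727264), 3.148714065551758) ((0.5600955486297607, -0.2783564031124115), 0.13586682081222534)
   orange_cheese topz 0.040172395501925084 ((0.462283730506897, -0.28014060854911804), (0.007580701727420092, 0.037402257323265076), 39.11774826049805) ((0.45934295654296875, -0.2825319766998291), 0.0188011284917593)
scene 
[... 1466 characters left out ...]
0185  0.1386] ->grip [ 0.5703 -0.0183  0.1295] origin [ 0.5871 -0.0174  0.0932]
   mat topz 0.004945408114034934 ((0.5334758758544922, 0.2981410622596741), (0.1662077009677887, 0.16895078122615814), 5.398082256317139) ((0.532338559627533, 0.2982921898365021), 0.08537423610687256)
   board topz 0.023311561849231034 ((0.5353508591651917, -0.2862706184387207), (0.295428991317749, 0.12515556812286377), 4.1211395263671875) ((0.532859206199646, -0.2860938012599945), 0.15574751794338226)
   orange_cheese topz 0.05938542066217926 ((0.441051185131073, -0.29734906554222107), (0.0551028735935688, 0.05572224408388138), 4.026154041290283) ((0.44210565090179443, -0.29750826954841614), 0.03037414699792862)
```

```bash
python3 -m creep '{"xyz":[[0,0,0.003],[0,0,0.003],[0,0,0.003],[0,0,0.003],[0,0,0.003],[0,0,0.003],[0,0,0.003],[0,0,0.003]],"spin":[0.094,0.094,0.094,0.094,0.094,0.094,0.094,0.094]}' 0.0854; python3 -m creep '{"xyz":[[0,0,0.003],[0,0,0.003],[0,0,0.003],[0,0,0.003],[0,0,0.003],[0,0,0.003],[0,0,0.003],[0,0,0.003]],"spin":[0.094,0.094,0.094,0.094,0.094,0.094,0.094,0.094]}'
cat > go.py <<'E'
import sys,numpy as np
from scipy.spatial.transform import Rotation as R
from plant import arm
s=arm.sense();M=R.from_quat(s['tcp_rot']).as_matrix()
np.set_printoptions(precision=4,suppress=True)
print('t',s['time_s'],'p',s['position'],'yaw_x',np.degrees(np.arctan2(M[1,0],M[0,0])),'z',M[:,2],'q6',s['qpos'][5],'gap',s['finger_gap'],'F',s['wrist_force'],s['grasp_force'])
if len(sys.argv)>3: print('tool shift',M.T@(np.array([float(v) for v in sys.argv[1:4]])-s['position']))
E
python3 go.py 0.5712 -0.0174 0.111
```

```text
time_s: 3.67
position: [0.575, -0.0, 0.2071]
tcp_rot: [0.918, 0.396, -0.0, 0.0]
wrist_force: [0.8, -0.3, 0.1]
finger_gap: 1.003
grasp_force: 0.0
time_s: 4.33
position: [0.575, -0.0, 0.1832]
tcp_rot: [1.0, 0.031, 0.0, 0.0]
wrist_force: [-0.2, 0.0, -0.5]
finger_gap: 1.002
grasp_force: 0.0
t 4.3333 p [ 0.575  -0.      0.1832] yaw_x 3.5641940508581813 z [ 0.0001 -0.     -1.    ] q6 1.3581305883336274 gap 1.0017003871182988 F [-0.1884  0.036  -0.5038] 0.0
tool shift [-0.0049  0.0171  0.0722]
```

```bash
python3 -m creep '{"xyz":[[-0.001,0.004,0.002],[-0.001,0.004,0.002],[-0.001,0.004,0.004],[-0.001,0.003,0.004],[-0.001,0.002,0.005],[0,0,0.007],[0,0,0.009],[0,0,0.009]],"spin":[0,0,0,0,0,0,0,0]}' && python3 -m creep '{"xyz":[[0,0,0.006],[0,0,0.006],[0,0,0.006],[0,0,0.004],[0,0,0.004],[0,0,0.004],[0,0,0],[0,0,0]],"spin":[0,0,0,0,0,0,0,0]}' && python3 -m creep '{"xyz":[[0,0,0],[0,0,0],[0,0,0],[0,0,0],[0,0,0],[0,0,0],[0,0,0],[0,0,0]],"spin":[0,0,0,0,0,0,0,0]}' 0 && python3 go.py
```

```text
time_s: 5.0
position: [0.571, -0.0173, 0.1403]
tcp_rot: [0.999, 0.033, -0.0, -0.0]
wrist_force: [0.3, -0.1, -0.4]
finger_gap: 1.0
grasp_force: 0.0
time_s: 5.67
position: [0.5711, -0.0173, 0.1111]
tcp_rot: [0.999, 0.033, -0.0, -0.0]
wrist_force: [-0.3, -0.0, -0.2]
finger_gap: 0.998
grasp_force: 0.0
time_s: 6.33
position: [0.5715, -0.0173, 0.1117]
tcp_rot: [0.999, 0.033, 0.0, 0.0]
wrist_force: [0.2, 0.3, 2.0]
finger_gap: 0.149
grasp_force: 58.8
t 6.3333 p [ 0.5715 -0.0173  0.1117] yaw_x 3.832814518524903 z [ 0.0007 -0.0002 -1.    ] q6 1.3222321025530468 gap 0.14911123748933464 F [0.2465 0.3126 1.9923] 58.82315754890442
```

```bash
python3 -m creep '{"xyz":[[-0.0008,0,-0.0018],[-0.0017,0,-0.0036],[-0.0021,0,-0.0045],[-0.0021,0,-0.0045],[-0.0021,0,-0.0045],[-0.0021,0,-0.0045],[-0.0021,0,-0.0045],[-0.0021,0,-0.0045]],"spin":[0,0,0,0,0,0,0,0]}' && python3 -m creep '{"xyz":[[0,0,-0.008],[0,-0.005,-0.01],[0,-0.012,-0.01],[0,-0.02,-0.005],[0,-0.025,0],[0,-0.025,0],[0,-0.025,0],[0,-0.025,0]],"spin":[0,0,0,0,0,0,0,0]}'
cat > v.py <<'E'
import sys
from h import *
a=[cv2.cvtColor(cap(n)['img'],cv2.COLOR_RGB2BGR) for n in ('side','wrist')]
cv2.imwrite('pics/'+sys.argv[1],cv2.resize(np.hstack(a),(800,300)))
E
python3 v.py c.png; python3 go.py .532 .298 .1
```

```text
time_s: 7.0
position: [0.5559, -0.0183, 0.1443]
tcp_rot: [0.999, 0.033, 0.0, 0.0]
wrist_force: [-0.7, -0.5, -0.9]
finger_gap: 0.153
grasp_force: 58.6
time_s: 7.67
position: [0.547, 0.1206, 0.178]
tcp_rot: [0.999, 0.034, 0.001, -0.0]
wrist_force: [0.2, 0.0, -1.3]
finger_gap: 0.152
grasp_force: 58.5
t 7.7667 p [0.5465 0.1229 0.1778] yaw_x 4.09890618897863 z [ 0.001   0.0022 -1.    ] q6 1.5640385615239603 gap 0.15793043822649852 F [ 0.5614 -0.5823 -1.5382] 58.63138139247894
tool shift [-0.002  -0.1756  0.0782]
```

View pics/c.png

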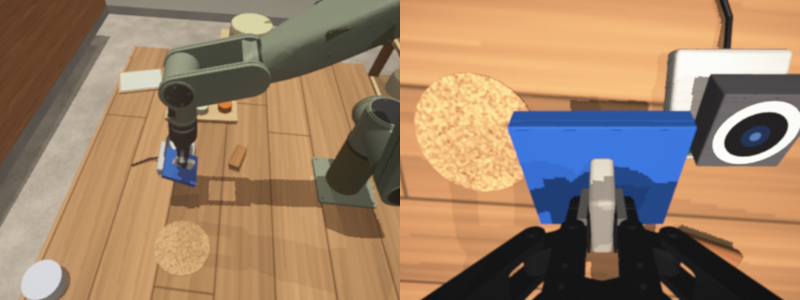

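```bash
python3 -m creep '{"xyz":[[0,-0.025,0],[0,-0.025,0.005],[-0.002,-0.025,0.01],[0,-0.025,0.01],[0,-0.025,0.01],[0,-0.025,0.01],[0,-0.018,0.01],[0,-0.008,0.005]],"spin":[0,0,0,0,0,0,0,0]}' && python3 -m creep '{"xyz":[[0,0,0.01],[0,0,0.01],[0,0,0.01],[0,0,0.01],[0,0,0.01],[0,0,0.008],[0,0,0.006],[0,0,0.002]],"spin":[0,0,0,0,0,0,0,0]}' && python3 go.py .532 .298 .03
```

```text
time_s: 8.43
position: [0.5321, 0.2964, 0.1161]
tcp_rot: [0.999, 0.035, -0.001, -0.0]
wrist_force: [-0.2, -1.2, -2.0]
finger_gap: 0.151
grasp_force: 58.8
time_s: 9.1
position: [0.5324, 0.2931, 0.0491]
tcp_rot: [0.999, 0.033, -0.001, 0.0]
wrist_force: [-0.0, 0.1, -1.6]
finger_gap: 0.154
grasp_force: 58.8
t 9.1 p [0.5324 0.2931 0.0491] yaw_x 3.7910386186582 z [-0.0023 -0.0009 -1.    ] q6 1.8656033642899414 gap 0.15395423798612473 F [-0.0272  0.0957 -1.5637] 58.82663905620575
tool shift [-0.0001 -0.0049  0.0191]
```

```bash
python3 -m creep '{"xyz":[[0,-0.003,0.002],[0,-0.002,0.002],[0,0,0.002],[0,0,0.002],[0,0,0.002],[0,0,0.002],[0,0,0.002],[0,0,0]],"spin":[0,0,0,0,0,0,0,0]}' && python3 -m creep '{"xyz":[[0,0,0.002],[0,0,0.002],[0,0,0.002],[0,0,0.001],[0,0,0],[0,0,0],[0,0,0],[0,0,0]],"spin":[0,0,0,0,0,0,0,0]}' && python3 v.py d.png; python3 go.py
```

```text
time_s: 9.77
position: [0.538, 0.3001, 0.0424]
tcp_rot: [0.999, 0.034, 0.005, -0.001]
wrist_force: [1.2, -2.2, 14.5]
finger_gap: 0.154
grasp_force: 61.5
time_s: 10.43
position: [0.5427, 0.3005, 0.0384]
tcp_rot: [0.999, 0.034, 0.01, -0.002]
wrist_force: [6.4, -2.9, 18.4]
finger_gap: 0.153
grasp_force: 62.6
t 10.5333 p [0.5427 0.3005 0.0383] yaw_x 3.8564809047705326 z [ 0.0203  0.0043 -0.9998] q6 1.8733180104275524 gap 0.15223307079281767 F [ 5.838  -3.7415 18.8107] 62.55642771720886
```

View pics/d.png

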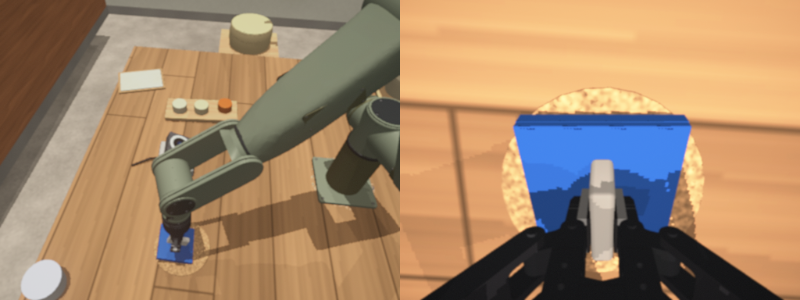

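```bash
python3 -m creep '{"xyz":[[0,0,-0.003],[0,0,-0.003],[0,0,0],[0,0,0],[0,0,0],[0,0,0],[0,0,0],[0,0,0]],"spin":[0,0,0,0,0,0,0,0]}' && python3 -m creep '{"xyz":[[0,0,0],[0,0,0],[0,0,0],[0,0,0],[0,0,0],[0,0,-0.005],[0,0,-0.01],[0,0,-0.01]],"spin":[0,0,0,0,0,0,0,0]}' 0.05 && python3 -m creep '{"xyz":[[0,0,-0.01],[0,0,-0.015],[0,0,-0.015],[0,0,-0.015],[0,0,-0.015],[0,0,-0.015],[0,0,-0.015],[0,0,-0.01]],"spin":[0,0,0,0,0,0,0,0]}' 0.0854 && python3 v.py e.png; python3 go.py .532 .298 .03
cat > w.py <<'E'
from h import *
np.set_printoptions(precision=4,suppress=True)
for n in('scene','side','wrist'):
    c=cap(n);r=viewer.silhouettes(n,'cover')
    if not r: continue
    P=cloud(c,cv2.erode(np.array(r[0]['pixels'],np.uint8),np.ones((3,3)))>0)
    zt=np.median(P[:,2]);I=P[abs(P[:,2]-zt)<.004];k=np.linalg.svd(I-I.mean(0))[2][2]
    print(n,'cover topz',zt,'n',k*np.sign(k[2]),cv2.minAreaRect(I[:,:2].astype(np.float32)))
E
python3 w.py
```

```text
time_s: 11.2
position: [0.5348, 0.2995, 0.0378]
tcp_rot: [0.999, 0.034, 0.002, -0.0]
wrist_force: [0.7, -0.7, 8.4]
finger_gap: 0.152
grasp_force: 61.1
time_s: 11.87
position: [0.5326, 0.2988, 0.0611]
tcp_rot: [0.999, 0.033, -0.0, 0.0]
wrist_force: [0.2, 0.5, -0.7]
finger_gap: 0.587
grasp_force: 0.0
time_s: 12.53
position: [0.5341, 0.2993, 0.1742]
tcp_rot: [0.999, 0.033, 0.002, -0.001]
wrist_force: [0.3, 0.4, 0.8]
finger_gap: 1.003
grasp_force: 0.0
t 12.6333 p [0.5348 0.2996 0.1744] yaw_x 3.8308945316756167 z [ 0.0062  0.0024 -1.    ] q6 1.8735226231863458 gap 0.9956178829014597 F [-0.2187 -0.4201  0.9071] 0.0
tool shift [-0.0038  0.0017  0.1444]
scene cover topz 0.020191376347807065 n [ 0.002 -0.002  1.   ] ((0.5445395112037659, 0.29883527755737305), (0.1055121049284935, 0.10313323140144348), 4.031758785247803)
side cover topz 0.021135652163548856 n [-0.0004  0.0025  1.    ] ((0.544873833656311, 0.2993920147418976), (0.10040934383869171, 0.10402116179466248), 4.30427360534668)
wrist cover topz 0.019188089380466653 n [-0.0004 -0.0008  1.    ] ((0.545494556427002, 0.30014902353286743), (0.10270475596189499, 0.10222852230072021), 4.087636470794678)
```

View pics/e.png

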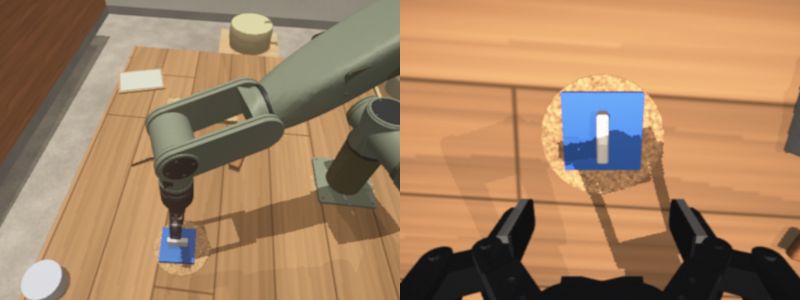

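```bash
python3 -m creep '{"xyz":[[0,0.01,-0.01],[-0.003,0.02,-0.01],[-0.006,0.027,-0.01],[-0.006,0.027,0],[-0.006,0.027,0],[-0.006,0.027,0],[-0.006,0.027,0],[-0.006,0.027,0]],"spin":[0,0,0,0,0,0,0,0]}' && python3 -m creep '{"xyz":[[-0.006,0.027,0],[-0.006,0.027,0],[-0.006,0.027,0],[-0.006,0.027,0],[-0.006,0.027,0],[-0.006,0.027,0],[-0.006,0.027,0],[-0.006,0.027,0]],"spin":[0,0,0,0,0,0,0,0]}' && python3 -m creep '{"xyz":[[-0.006,0.027,0],[-0.006,0.027,0],[-0.006,0.027,0],[-0.006,0.027,0],[-0.006,0.027,0],[-0.006,0.02,0],[-0.003,0.01,0],[0,0,0]],"spin":[0,0,0,0,0,0,0,0]}'
cat > k.py <<'E'
from h import *
np.set_printoptions(precision=4,suppress=True)
for n in('wrist','scene','side'):
    c=cap(n)
    if n=='wrist': cv2.imwrite('pics/f.png',cv2.cvtColor(c['img'],cv2.COLOR_RGB2BGR))
    r=viewer.silhouettes(n,'orange_cheese')
    for x in r[:1]:
        P=cloud(c,np.array(x['pixels'],bool));zt=np.percentile(P[:,2],70);I=P[abs(P[:,2]-zt)<.004]
        print(n,x['confidence'],'topz',zt,cv2.minEnclosingCircle(I[:,:2].astype(np.float32)),cv2.minAreaRect(I[:,:2].astype(np.float32)))
E
python3 k.py; python3 go.py .4412 -.298 .1
```

```text
time_s: 13.6
position: [0.5063, 0.1028, 0.2011]
tcp_rot: [0.999, 0.033, 0.0, 0.0]
wrist_force: [1.0, -2.2, 0.2]
finger_gap: 1.006
grasp_force: 0.0
time_s: 14.27
position: [0.4725, -0.1159, 0.2011]
tcp_rot: [0.999, 0.033, 0.0, 0.0]
wrist_force: [0.7, -0.3, 0.6]
finger_gap: 1.001
grasp_force: 0.0
time_s: 14.93
position: [0.4446, -0.2835, 0.2009]
tcp_rot: [0.999, 0.032, -0.0, 0.0]
wrist_force: [1.1, 0.1, -1.1]
finger_gap: 1.003
grasp_force: 0.0
wrist 0.59 topz 0.05730341411295585 ((0.4414803981781006, -0.2982243001461029), 0.029818380251526833) ((0.4419853091239929, -0.29789215326309204), (0.057520393282175064, 0.05818065255880356), 51.15113830566406)
scene 0.7 topz 0.05740303530645198 ((0.4411631226539612, -0.29851996898651123), 0.030534939840435982) ((0.4404567778110504, -0.2978661060333252), (0.05943326652050018, 0.05690586939454079), 6.761909008026123)
side 0.62 topz 0.05949977849824342 ((0.44083648920059204, -0.2972484230995178), 0.030380835756659508) ((0.44244644045829773, -0.2971732020378113), (0.05162464827299118, 0.05986688286066055), 2.674722671508789)
t 15.2333 p [ 0.4456 -0.28    0.2007] yaw_x 3.9253629317854717 z [-0.0001  0.0005 -1.    ] q6 0.7765064043886752 gap 0.9949863422536748 F [-0.6343  0.2235  0.1253] 0.0
tool shift [-0.0056  0.0177  0.1007]
```

View pics/f.png

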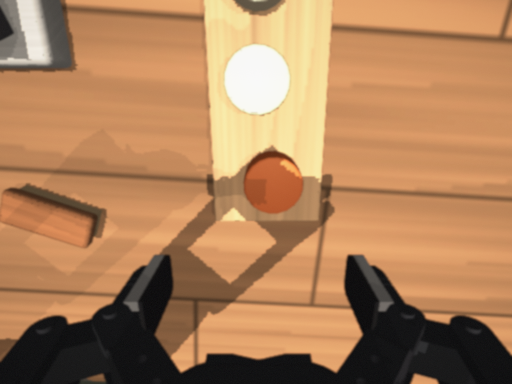

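```bash
python3 -m creep '{"xyz":[[-0.002,0.006,0.005],[-0.002,0.006,0.012],[-0.0016,0.0057,0.015],[0,0,0.018],[0,0,0.018],[0,0,0.016],[0,0,0.012],[0,0,0.006]],"spin":[0,0,0,0,0,0,0,0]}' && python3 go.py .4412 -.298 .0215
```

```text
time_s: 15.9
position: [0.4395, -0.2983, 0.0958]
tcp_rot: [0.999, 0.033, -0.002, -0.002]
wrist_force: [-0.4, 0.5, -0.7]
finger_gap: 0.999
grasp_force: 0.0
t 15.9 p [ 0.4395 -0.2983  0.0958] yaw_x 3.8250486970773427 z [-0.0034  0.003  -1.    ] q6 0.7449164540419503 gap 0.9987606087463851 F [-0.378   0.4858 -0.6812] 0.0
tool shift [0.002  0.0001 0.0743]
```

```bash
python3 -m creep '{"xyz":[[0,0,0.01],[0,0,0.014],[0,0,0.014],[0,0,0.013],[0,0,0.012],[0,0,0.008],[0,0,0.005],[0,0,0]],"spin":[0,0,0,0,0,0,0,0]}' && python3 go.py .4412 -.298 .0215 && python3 -m creep '{"xyz":[[0,0,0],[0,0,0],[0,0,0],[0,0,0],[0,0,0],[0,0,0],[0,0,0],[0,0,0]],"spin":[0,0,0,0,0,0,0,0]}' 0.0 && python3 -m creep '{"xyz":[[0,0,-0.005],[0,0,-0.01],[0,0,-0.02],[0,0,-0.025],[0,0,-0.025],[0,0,-0.025],[0,0,-0.02],[0,0,-0.01]],"spin":[0,0,0,0,0,0,0,0]}' && python3 v.py g.png; python3 go.py
```

```text
time_s: 16.57
position: [0.4404, -0.2988, 0.0216]
tcp_rot: [0.999, 0.033, -0.001, -0.001]
wrist_force: [0.1, 0.8, 0.1]
finger_gap: 1.0
grasp_force: 0.0
t 16.5667 p [ 0.4404 -0.2988  0.0216] yaw_x 3.8280234032349894 z [-0.0014  0.0013 -1.    ] q6 0.7451665522057556 gap 1.0001003584399752 F [0.1442 0.8231 0.0574] 0.0
tool shift [ 0.0008 -0.0008  0.0001]
time_s: 17.23
position: [0.442, -0.3003, 0.0241]
tcp_rot: [0.999, 0.033, 0.001, 0.001]
wrist_force: [0.5, 0.6, 6.7]
finger_gap: 0.686
grasp_force: 65.0
time_s: 17.9
position: [0.442, -0.3003, 0.1662]
tcp_rot: [0.999, 0.033, 0.002, 0.002]
wrist_force: [1.0, -1.8, -1.0]
finger_gap: 0.689
grasp_force: 64.6
t 18.0 p [ 0.442  -0.3003  0.1651] yaw_x 3.8327814778072447 z [ 0.0034 -0.0034 -1.    ] q6 0.7452189405845744 gap 0.6835244035739316 F [-0.0742  0.8681 -1.8074] 64.61569174658507
```

View pics/g.png

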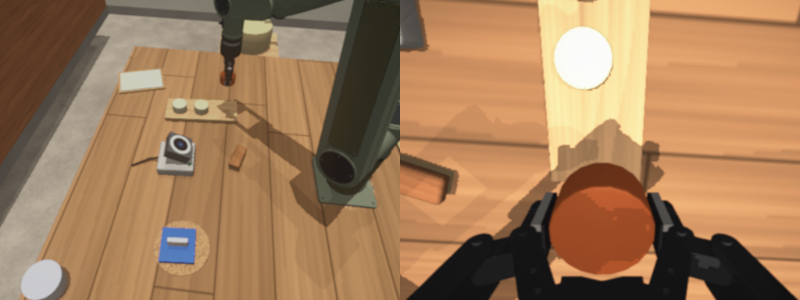

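```bash
cat > win.py <<'E'
from h import *
np.set_printoptions(precision=4,suppress=True)
C={n:cap(n) for n in('scene','side','wrist')};L=[]
for n in C:
    r=viewer.place_of(n,'window')
    if r and r[0]['confidence']>.4: L.append((C[n],r[0]['centre'])); print(n,r[0]['confidence'],atz(C[n],r[0]['centre'],.101))
    P=cloud(C[n]);P=P[(np.linalg.norm(P-[.584,-.017,.1015],axis=1)<.055)&(abs((P-[.584,-.017,.1015])@[-.4215,-.028,.906])<.006)]
    if len(P)>50:
        k=np.linalg.svd(P-P.mean(0))[2][2];k*=np.sign(k[2]);print('  plane',len(P),P.mean(0),'n',k,'off',(P.mean(0)-[.584,-.017,.1015])@k)
if len(L)>1: print('TRI',*tri(*L))
E
python3 win.py; python3 go.py .584 -.017 .19
```

```text
scene 0.9 [ 0.5878 -0.0171  0.101 ]
  plane 1066 [ 0.5902 -0.0169  0.1051] n [-0.4008 -0.0275  0.9158] off 0.0007829905731836489
side 0.64 [ 0.5757 -0.0153  0.101 ]
  plane 794 [ 0.5846 -0.0141  0.1033] n [-0.4167 -0.0137  0.909 ] off 0.001399286475016797
TRI [ 0.5782 -0.0205  0.0913] [np.float64(2.4), np.float64(2.4)]
t 18.3 p [ 0.44   -0.2984  0.1608] yaw_x 3.825791393008154 z [-0.0027  0.0026 -1.    ] q6 0.7452315881557438 gap 0.6881339960517473 F [ 0.2742 -0.1078 -0.5528] 64.58161289803684
tool shift [ 0.1624 -0.2713 -0.0289]
```

```bash
python3 -m creep '{"xyz":[[0,-0.01,-0.01],[0.005,-0.02,-0.01],[0.013,-0.024,-0.01],[0.013,-0.024,0],[0.013,-0.024,0],[0.013,-0.024,0],[0.013,-0.024,0],[0.013,-0.024,0]],"spin":[0,0,0,0,0,0,0,0]}' && python3 -m creep '{"xyz":[[0.013,-0.024,0],[0.013,-0.024,0],[0.013,-0.02,0],[0.013,-0.015,0],[0.013,-0.01,0],[0.01,-0.004,0],[0.006,0,0],[0,0,0]],"spin":[0,0,0,0,0,0,0,0]}' && python3 -m creep '{"xyz":[[0,0,0],[0,0,0],[0,0,0],[0,0,0],[0,0,0],[0,0,0],[0,0,0],[0,0,0]],"spin":[0,0,0,0,0,0,0,0]}' && python3 go.py .586 -.0175 .122
```

```text
time_s: 18.97
position: [0.5122, -0.1182, 0.193]
tcp_rot: [0.999, 0.033, -0.0, -0.0]
wrist_force: [1.2, -0.6, -0.8]
finger_gap: 0.69
grasp_force: 64.7
time_s: 19.63
position: [0.5873, -0.018, 0.1928]
tcp_rot: [0.999, 0.034, 0.0, 0.0]
wrist_force: [-0.2, 0.6, -0.9]
finger_gap: 0.688
grasp_force: 64.7
time_s: 20.3
position: [0.5865, -0.018, 0.1927]
tcp_rot: [0.999, 0.033, 0.0, 0.0]
wrist_force: [-0.5, 0.1, -0.5]
finger_gap: 0.686
grasp_force: 64.7
t 20.3 p [ 0.5865 -0.018   0.1927] yaw_x 3.8209867674417763 z [ 0.  0. -1.] q6 1.3259275810096987 gap 0.6859674475609602 F [-0.4643  0.0977 -0.5119] 64.65116383507848
tool shift [-0.0004 -0.0006  0.0707]
```

```bash
python3 -m creep '{"xyz":[[0,0,0.008],[0,0,0.012],[0,0,0.012],[0,0,0.012],[0,0,0.012],[0,0,0.008],[0,0,0.005],[0,0,0.002]],"spin":[0,0,0,0,0,0,0,0]}' && python3 -m creep '{"xyz":[[-0.0015,0,0.003],[-0.0015,0,0.003],[-0.0015,0,0.003],[-0.0015,0,0.003],[-0.0015,0,0.003],[-0.0015,0,0.003],[-0.0015,0,0.003],[-0.0015,0,0.003]],"spin":[0,0,0,0,0,0,0,0]}' && python3 v.py i.png; python3 go.py
```

```text
time_s: 20.97
position: [0.5857, -0.0178, 0.12]
tcp_rot: [0.999, 0.033, -0.001, -0.0]
wrist_force: [-0.7, 0.3, -1.5]
finger_gap: 0.683
grasp_force: 64.6
time_s: 21.63
position: [0.5792, -0.0194, 0.1052]
tcp_rot: [0.999, 0.034, 0.006, 0.001]
wrist_force: [-5.7, 1.5, 20.7]
finger_gap: 0.684
grasp_force: 69.9
t 21.7333 p [ 0.5788 -0.0194  0.1045] yaw_x 3.834625619328436 z [ 0.0109 -0.0018 -0.9999] q6 1.3207735742983788 gap 0.685535534297147 F [-6.4926  0.6426 20.5126] 70.28842499479651
```

View pics/i.png

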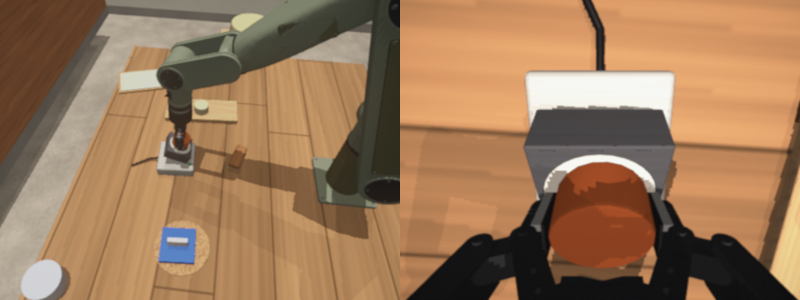

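```bash
cat > t.py <<'E'
from h import *
np.set_printoptions(precision=4,suppress=True)
W=np.array([.584,-.017,.102]);k0=np.array([-.4215,-.0282,.9064])
x0=np.array([.9065*np.cos(.0667),.9065*np.sin(.0667),.4222]);y0=np.cross(k0,x0)
for n in('wrist','scene','side'):
    c=cap(n);r=viewer.silhouettes(n,'orange_cheese')
    if not r: print(n,'none');continue
    P=cloud(c,cv2.erode(np.array(r[0]['pixels'],np.uint8),np.ones((3,3)))>0)
    if len(P)<30: continue
    rng=np.random.default_rng(0);best=0
    for _ in range(800):
        q=P[rng.choice(len(P),3,False)];k=np.cross(q[1]-q[0],q[2]-q[0]);l=np.linalg.norm(k)
        if l<1e-8: continue
        k/=l;k*=np.sign(k[2])
        if k[2]<.75: continue
        s=(abs((P-q[0])@k)<.0015).sum()
        if s>best:best=s;B=(q[0],k)
    if not best: continue
    I=P[abs((P-B[0])@B[1])<.002];c0=I.mean(0);k=np.linalg.svd(I-c0)[2][2];k*=np.sign(k[2])
    a=np.cross([0,1,0],k);a/=np.linalg.norm(a);b=np.cross(k,a)
    (u,v),rad=cv2.minEnclosingCircle(np.c_[(I-c0)@a,(I-c0)@b].astype(np.float32))
    top=c0+u*a+v*b;und=top-.036*k;d=und-W
    print(n,r[0]['confidence'],len(I),len(P),'n',k,'tilt',np.degrees(np.arccos(k[2])),'err',np.degrees(np.arccos(k@k0)),'rad',rad,'und',und,'in window',d@x0,d@y0,d@k0)
E
python3 t.py
```

```text
wrist 0.82 8905 14502 n [-0.2935 -0.0212  0.9557] tilt 17.115257703570446 err 7.870239906735261 rad 0.030336225405335426 und [ 0.5857 -0.0176  0.1047] in window 0.0025851002713916716 -0.0006777748443360516 0.0017394689953624195
scene 0.93 370 758 n [-0.2952 -0.0266  0.9551] tilt 17.24074676793827 err 7.7582714414324885 rad 0.02800031565129757 und [ 0.588  -0.0188  0.1065] in window 0.0053658824014232095 -0.002045383842951763 0.0024192192148584147
side 0.44 50 68 n [-0.2754 -0.0426  0.9604] tilt 16.18257540785206 err 8.966110572547505 rad 0.02380078285932541 und [ 0.5712 -0.0159  0.102 ] in window -0.011555276458797656 0.0019993688731169265 0.005359341523934044
```

Tilt is 17° already; press a little more.

```bash
python3 -m creep '{"xyz":[[-0.0015,0,0.003],[-0.0015,0,0.003],[-0.0015,0,0.003],[-0.0015,0,0.003],[0,0,0.002],[0,0,0],[0,0,0],[0,0,0]],"spin":[0,0,0,0,0,0,0,0]}' && python3 t.py;python3 go.py
```

```text
time_s: 22.7
position: [0.5773, -0.0197, 0.0997]
tcp_rot: [0.999, 0.033, 0.01, 0.001]
wrist_force: [-17.5, 5.3, 58.1]
finger_gap: 0.687
grasp_force: 75.4
wrist 0.91 7496 14149 n [-0.4031 -0.0279  0.9147] tilt 23.83306424525194 err 1.1304914644482953 rad 0.028991607949137688 und [ 0.5876 -0.0189  0.1023] in window 0.0032289013628166107 -0.0021106070799270385 -0.0011811283966099923
scene 0.62 276 682 n [-0.4102 -0.028   0.9116] tilt 24.27565598809241 err 0.6698404976356622 rad 0.027951249852776527 und [ 0.588  -0.0194  0.1038] in window 0.004253473256328224 -0.0026166823511421956 4.270666461491986e-05
side 0.66 55 62 n [-0.4571 -0.0226  0.8891] tilt 27.237569905407288 err 2.277820444567762 rad 0.02271353080868721 und [ 0.5746 -0.0151  0.0987] in window -0.009741759635745006 0.002472178171651374 0.0009450884437221328
t 23.0 p [ 0.5773 -0.0197  0.0997] yaw_x 3.820542294899258 z [ 0.0201 -0.0021 -0.9998] q6 1.3186465639485963 gap 0.6816108837067829 F [-18.5381   4.7275  57.8525] 75.42746900115162
```

```bash
python3 -m creep '{"xyz":[[0.002,0,-0.006],[0.001,0,-0.006],[-0.003,0,-0.007],[-0.004,0,-0.009],[-0.004,0,-0.009],[-0.004,0,-0.009],[-0.004,0,-0.009],[-0.004,0,-0.009]],"spin":[0,0,0,0,0,0,0,0]}' && python3 -m creep '{"xyz":[[-0.004,0,-0.009],[-0.004,0,-0.009],[-0.004,0,-0.009],[-0.004,0,-0.009],[-0.002,0,-0.004],[0,0,0],[0,0,0],[0,0,0]],"spin":[0,0,0,0,0,0,0,0]}' && python3 t.py;python3 go.py
```

```text
time_s: 23.67
position: [0.5478, -0.0205, 0.1481]
tcp_rot: [0.999, 0.033, -0.0, -0.0]
wrist_force: [0.8, 0.7, -1.2]
finger_gap: 0.678
grasp_force: 69.6
time_s: 24.33
position: [0.5304, -0.0216, 0.1872]
tcp_rot: [0.999, 0.033, -0.0, -0.0]
wrist_force: [0.5, 0.0, -1.7]
finger_gap: 0.684
grasp_force: 69.6
wrist 0.61 7729 14403 n [-0.3736 -0.0303  0.9271] tilt 22.015421498404827 err 2.9803085268671117 rad 0.030482588335871696 und [ 0.5391 -0.0209  0.1886] in window -0.0043244897961258475 -0.000847393367849852 0.09755418843935672
scene 0.59 261 766 n [-0.3629 -0.0278  0.9314] tilt 21.34462491172615 err 3.642233867926741 rad 0.026799319311976433 und [ 0.5435 -0.0202  0.1914] in window 0.0009282387210815694 -0.0005213476039343871 0.0981375979190859
side 0.54 43 104 n [-0.2514 -0.0754  0.9649] tilt 15.214719554279634 err 10.671289963077983 rad 0.028176072984933853 und [ 0.5371 -0.0172  0.1868] in window -0.006646925978995649 0.0029764677403697295 0.09664527930295766
t 24.6333 p [ 0.5305 -0.0217  0.1872] yaw_x 3.829679664001754 z [-0.0008  0.0002 -1.    ] q6 1.3000295725911066 gap 0.6881082199997228 F [ 0.3734 -0.0449 -1.6238] 69.57556992288289
```

```bash
python3 -m creep '{"xyz":[[0.001,0,-0.001],[0.001,0,-0.001],[0,0,0],[0,0,0],[0,0,0],[0,0,0],[0,0,0],[0,0,0]],"spin":[0,0,0,0,0,0,0,0]}' && python3 v.py j.png; python3 t.py; python3 w.py
```

```text
time_s: 25.3
position: [0.5326, -0.0216, 0.1897]
tcp_rot: [0.999, 0.033, -0.0, 0.0]
wrist_force: [-0.3, -0.4, -1.6]
finger_gap: 0.687
grasp_force: 69.6
wrist 0.64 7610 14250 n [-0.3764 -0.0301  0.926 ] tilt 22.18449750248326 err 2.809028868055189 rad 0.029146326705813408 und [ 0.5428 -0.0206  0.1917] in window 0.000378615204858176 -0.000883612220191823 0.09878266360755053
scene 0.8 263 774 n [-0.3777 -0.0278  0.9255] tilt 22.254566436713702 err 2.727120710552359 rad 0.02955799363553524 und [ 0.5414 -0.0197  0.1924] in window -0.0004872961191248043 0.00011243565892682274 0.09999018257421628
side 0.49 57 113 n [-0.1598 -0.006   0.9871] tilt 9.19889512464796 err 15.794015329951959 rad 0.027711056172847748 und [ 0.537  -0.0171  0.1878] in window -0.006278033991677444 0.0029985010543455764 0.0976023236577803
scene cover topz 0.020213998188138523 n [ 0.0033 -0.0017  1.    ] ((0.5458914041519165, 0.2988675832748413), (0.1019989550113678, 0.10284798592329025), 4.01078987121582)
side cover topz 0.021196375267079563 n [0.0002 0.0009 1.    ] ((0.545521080493927, 0.30014732480049133), (0.10104218125343323, 0.10290055721998215), 3.9114151000976562)
wrist cover topz 0.013615542884365506 n [ 0.0599 -0.9981  0.012 ] ((0.5328927040100098, 0.24901306629180908), (0.0713324099779129, 0.0064613670110702515), 3.2021453380584717)
```

View pics/j.png

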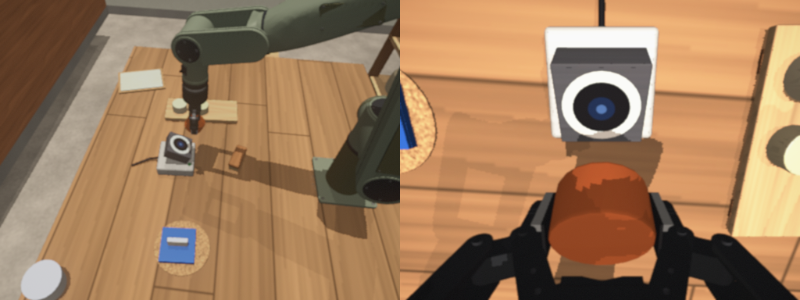

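The picture shows the cheese held tilted (right half, near 600,215) in front of the uncovered window (600,105). The cover lies flat on the mat (left half, 178,245), and the brush and pale cheeses are undisturbed.

```bash
python3 -c "from plant import arm;print(arm.sign_off())"
```

```text
the job is handed in; nothing more can be done
None
```

I handed the job in at about 26 s: the cover lies flat on the mat about 13 mm off centre, and the cheese is held about 99 mm from the window, centred to about 1 mm and about 3° off square (wrist and scene views agree; the sparse side view read up to 16° but I discounted it); no verdict was returned.

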